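# Seat the press cover on the capping jig and hold it down

## Task

Put the blue press cover, hole side down, into the channel of the capping jig and find the locating pin with it - slide it along the channel until the hole in its underside drops over the pin. Then press the cover all the way down onto the tube caps, against the springs, and finish while still holding it pressed fully down; leave the tube rack, the bottle and the tip box alone.

Things in the scene. Friction and masses are not known exactly. Their poses are not given: they have to be found in the camera images.
- cover_center (a point): Loose press cover, about 0.3 kg: blue plate 110 x 76 x 24 mm (x, y, z), in mid-top a white upright handle rib 64 mm long (x), 20 thick (y), 45 high. Point on its vertical centre line, 35 mm above the underside, 11 above the plate's top face; rib top 69 above the underside. z up; it stands on the bench at the start and may go into the channel either way round.
- cover_hole (a point): Middle of the cover's underside, the mouth of its unseen blind hole: round, 16 mm diameter, 21 mm deep, with a chamfered mouth. Axes as the cover's.
- jig: Capping jig, fixed: aluminium base 200 x 110 x 20 mm; origin at the centre of its underside, x along the channel, z up. Two grey fences 160 mm long make a straight channel along x, inner faces at y = -40 and +40 mm, upright to 49 mm above the bench, then flaring out to about 58. Steel shoulders at their feet, 24 mm above the bench, are the final stop of the cover's underside.
- pin_slot (a point): Middle of the slot on the channel's centre line, 42 mm above the bench; axes as the jig's. A round steel pin, 12 mm diameter, top at this height, is set in the slot somewhere from x = -15 to +15 mm (y = 0) of here; its place is not given. Off the hole, the cover rides on the pin with its underside 42 mm above the bench; hole over pin, it drops 12 mm onto the caps.
- carrier (a joint): Sprung carrier in the channel: two rows of orange-capped tubes, 150 mm long, at y = -22 and +22 mm beside the slot. 0 m = up (caps 30 mm above the bench); grows as pressed; 0.006 = cover on the shoulders. The springs bear the cover's weight without giving way; a further push rising to about 10 N takes it down, and it springs up when let go.
- tube_rack: Bystander: blue rack of clear glass test tubes, 205 x 75 mm, 151 mm high; origin at the centre of its underside.
- reagent: Bystander: amber bottle with orange cap, 66 mm diameter, 150 mm high; origin at the centre of its underside.
- tip_box: Bystander: purple box with white lid, 88 x 123 mm, 54 mm high; origin at the centre of its underside.

How it is judged:
By the outcome, as a careful person would: the job done as asked, in the order asked, and still so for the second after the job is handed in, while the arm keeps its last pose, push and grip.
It also fails if it takes over 54 s, if anything falls off the work surface, if the arm or the gripper's body presses on something with over 40 N, if the wrist force passes 120 N, or if a joint passes its speed limit or range.

## Robot

A 7-joint arm with a two-finger parallel gripper is mounted at the origin on the work surface. World frame = base frame: x ahead of the robot, y to its left, z up, the work surface at z = 0. Lengths are in m, angles in rad, forces in N, time in s.
With the tool pointing down it reaches from about 0.425 to 0.875 m from the base axis. Payload 4.7 kg.
Tool frame: the origin (TCP) lies on the mounting face of the last link; the fingertips stand 182 mm ahead of it and the grasp point (between the pads) lies 164 mm ahead of it; z points along the fingers, y is the direction in which the jaws open and shut (so a half turn about z gives the same grasp; the last joint's range is limited). The gripper opens to 87 mm and grips with 3 to 60 N. Pads are 19 mm wide; open, the fingers measure 117 mm over their backs; the gripper's body (75 mm by 190 mm) begins 51 mm behind the grasp point.
Start: joints at [1.307, 0.321, -0.07, 1.45, 0.023, 1.371, -0.057], TCP at [0.178, -0.625, 0.405] pointing down, gripper open.
Joint ranges: [-2.86, 2.86], [-0.3, 2.09], [-1.38, 1.24], [0.06, 2.45], [-1.56, 4.7], [0.09, 2.05], [-2.69, 2.69]. Speed limits (rad/s): [2.57, 2.57, 3.14, 3.14, 3.14, 3.14, 3.14].

## Interface

Orientations are given as a rotation vector (axis times angle).
In Python, from bench import ctrl gives the robot as it stands. The module is installed in compiled form; this text tells all that it offers.
- The arm moves only by the tool play_rows, never from a script. Its argument "targets" is text: rows parted by semicolons, each of 7 numbers parted by spaces: the shift along the tool's x, y, z in cm, then the turn, a rotation vector about the tool's x, y, z in rad, then the opening, from -1 (shut) to 1 (fully open). In form: x y z ax ay az grip; .... A call has 1 to 20 rows; each row shifts and turns the pose as measured when the row begins, along the tool's axes as they then stand; what a row does not reach is not made up. A row lasts 1/8 s, in which the tool goes at most 62.5 mm and 10.7 degrees, less where a joint would pass 70% of its speed; a pose out of reach is approached as far as the arm can. A call is refused whole if a number of a shift passes 6.25 or a number of a turn 0.188, either way. A call with a gripper value outside its range is refused whole. The fingers move at their own pace and stop on an object; "newtons" is the grip in N (left out, the last holds). Time passes only in rows, so rows that do not move let the fingers close. It gives the time, the measured TCP pose, the force and the opening at its end, in the units of the state.
- ctrl.get_state(): the state, without advancing time (a new reading comes with each control period).
- ctrl.get_image(name): name is "scene" or "top"; returns a dict with "pixels" (480x640x3 uint8, blue, green, red), "depth" (480x640 float32, m along the optical axis (not along the pixel's ray), 0 where there is no reading), "intrinsics" (3x3 intrinsics, pixels), "k1" (the pictures are not rectified: a ray, as slopes to the right and down, at radius r is drawn at 1 + k1 r^2 times it, then the intrinsics apply), "R" (3x3) and "t" (3): a world point X has camera coordinates R X + t. Camera axes: x right, y down, z forward; pixel columns grow to the right and rows downward; lengths in m; the calibration is good to about 2 mm. A picture is of the moment at which its call begins.
- ctrl.close_job(): hands the job in, once; it reports no verdict.
The state is a dict: "time": time; "joint_positions": joint angles; "qd": joint speeds; "joint_torque": joint torques, N m; "position": TCP position; "tool_rot": TCP orientation; "ft_force": force on the tool from outside, world axes, zero at the start; "torque": the same for the moment, N m; "grip_width": opening from 0.0 (shut) to 1.0 (fully open).
Only numpy, scipy, OpenCV 4.12 (cv2) and the standard library are available. Lean on these libraries where they do the work, as an engineer would, in place of code of your own. Each camera call takes 0.05 s, during which the arm holds its last target.

## Working session

There is one attempt and no reset: what is moved stays moved. The work goes in short steps, Python scripts to look and compute and a tool call to move; the robot and the scene stay as the last step left them, time stands still between calls to the robot, and variables do not carry over. Pictures are saved under pics/ and viewed, and the job is handed in when it is done.

Besides the shell and the picture viewer there is one more tool, called after "Emit:" as name(argument=value, ...) on one line, values as JSON. play_rows: Moves the arm, as the interface text tells. Its arguments: {"type":"object","properties":{"targets":{"type":"string"},"newtons":{"type":"number"}},"required":["targets"]}

```bash
mkdir -p pics
python3 - <<'E'
from bench import ctrl
import cv2,numpy as np
s=ctrl.get_state()
for k,v in s.items(): print(k,np.round(v,4))
for n in("scene","top"):
    d=ctrl.get_image(n); cv2.imwrite(f"pics/{n}0.png",d["pixels"]); np.savez(f"{n}0.npz",**d)
    print(n,d["intrinsics"],d["k1"],d["R"],d["t"])
E
```

```text
time 0.0
joint_positions [ 1.3071  0.3218 -0.0701  1.4517  0.0226  1.3708 -0.0569]
qd [ 0.0005 -0.0007 -0.0002  0.0008 -0.0006 -0.0002 -0.0005]
joint_torque [-0.00000e+00 -4.91291e+01 -4.04000e-01 -3.12524e+01 -6.39000e-02
  4.36000e-02  2.00000e-04]
position [ 0.1782 -0.6249  0.4037]
tool_rot [-3.1095e+00 -4.3480e-01  5.0000e-04]
ft_force [-0.1263 -0.1612  0.1683]
torque [-0.0238 -0.0336  0.0078]
grip_width 0.9987
scene [[534.06850915   0.         322.38668932]
 [  0.         534.06850915 242.12128189]
 [  0.           0.           1.        ]] 0.003809747840071344 [[ 0.18775813  0.98213624 -0.01246126]
 [ 0.81934873 -0.16360895 -0.54945406]
 [-0.54167752  0.09295435 -0.835431  ]] [-0.10193854 -0.48600835  1.77445569]
top [[523.02436698   0.         309.73386419]
 [  0.         523.02436698 232.95660583]
 [  0.           0.           1.        ]] -0.005601126084777808 [[ 1.40209681e-03 -9.99971535e-01 -7.41372912e-03]
 [-9.85984649e-01 -1.45573185e-04 -1.66835997e-01]
 [ 1.66830169e-01  7.54374332e-03 -9.85956787e-01]] [-0.00431835  0.61110725  1.18210775]
```

View pics/scene0.png

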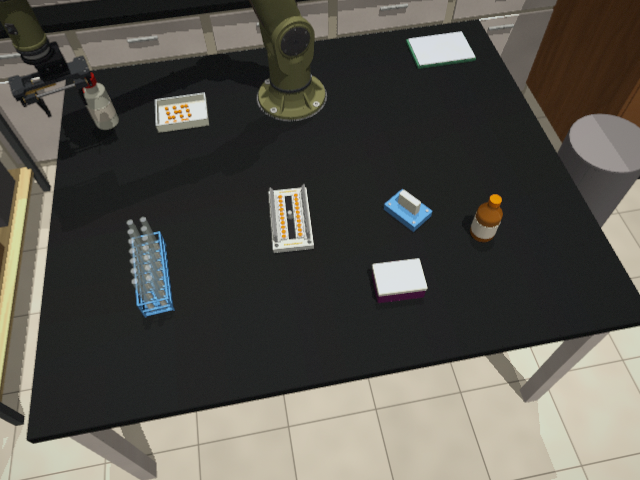

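View pics/top0.png

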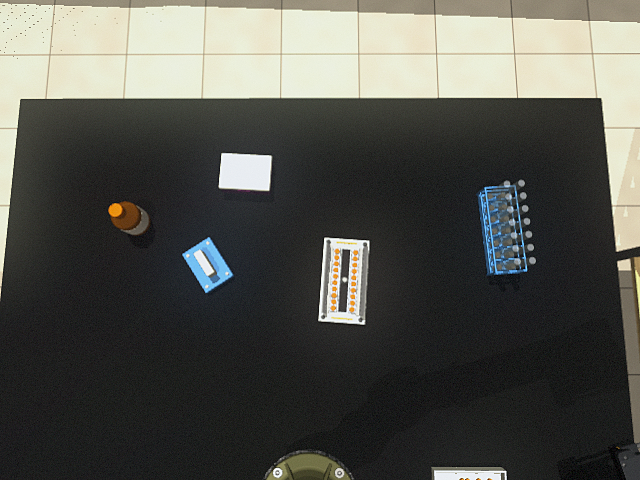

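Both views show the blue cover (top ~ (207,265)), the jig (~(345,281)) with a pin visible near (345,280), the box, the bottle and the rack. I'll enlarge these for corners.

Run:
```python
import cv2,numpy as np
p=cv2.imread("pics/top0.png")
a=cv2.resize(p[230:300,172:242],(560,560),interpolation=cv2.INTER_CUBIC)
cv2.imwrite("pics/c_cover.png",a)
b=cv2.resize(p[232:332,310:380],(420,600),interpolation=cv2.INTER_CUBIC)
cv2.imwrite("pics/c_jig.png",b)
p=cv2.imread("pics/scene0.png")
cv2.imwrite("pics/c_jigs.png",cv2.resize(p[175:260,255:325],(490,595),interpolation=cv2.INTER_CUBIC))
cv2.imwrite("pics/c_covs.png",cv2.resize(p[180:240,375:445],(700,600),interpolation=cv2.INTER_CUBIC))
```

```text
(no output)
```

View pics/c_cover.png

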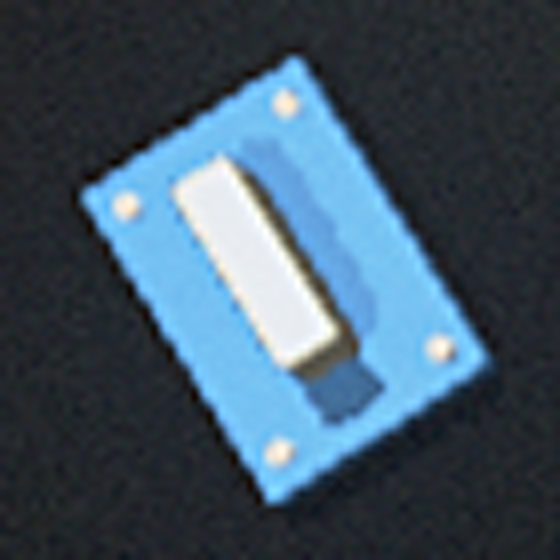

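View pics/c_jig.png

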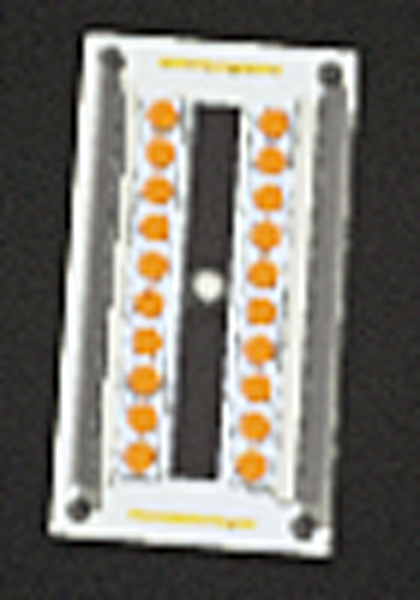

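View pics/c_jigs.png

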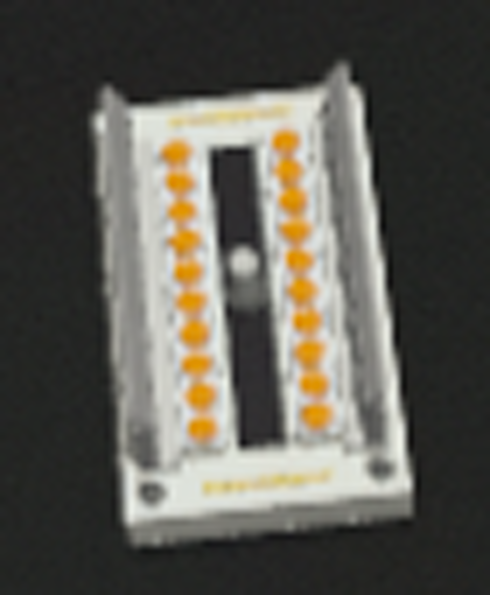

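View pics/c_covs.png

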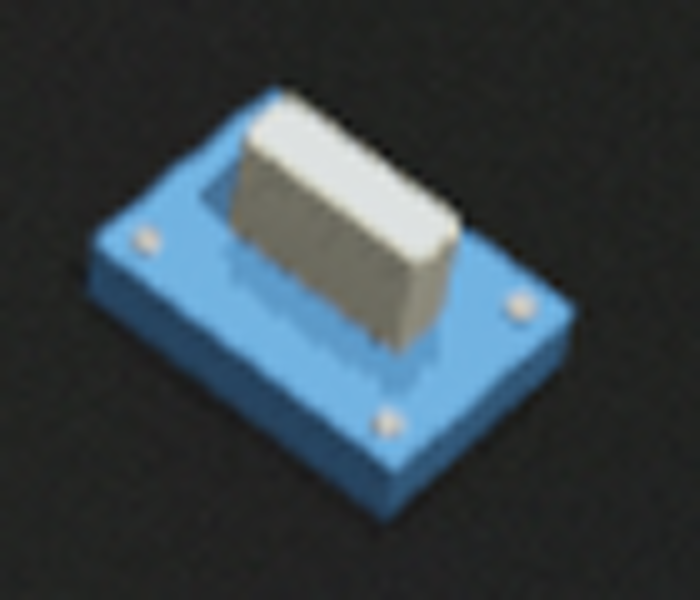

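```bash
cat > h.py <<'E'
import numpy as np
from scipy.spatial.transform import Rotation as Ro
def load(n): return dict(np.load(n))
def px(c,o,s): return (np.array(c,float)+.5)/s-.5+np.array(o)
def toworld(d,uv,z):
    K=d["intrinsics"];out=[]
    for u,v in np.atleast_2d(uv):
        p=np.array([(u-K[0,2])/K[0,0],(v-K[1,2])/K[1,1]]);q=p.copy()
        for _ in range(10): q=p/(1+d["k1"]*(q@q))
        ray=d["R"].T@np.array([q[0],q[1],1]); c=-d["R"].T@d["t"]
        out.append(c+ray*(z-c[2])/ray[2])
    return np.array(out)
def proj(d,X):
    c=np.atleast_2d(X)@d["R"].T+d["t"];q=c[:,:2]/c[:,2:];q=q*(1+float(d["k1"])*(q**2).sum(1,keepdims=True))
    K=d["intrinsics"];return q*K[0,0]+K[:2,2]
def fit(P,M):  # 2D rigid world=R M+t
    P=P[:,:2];a=P-P.mean(0);b=M-M.mean(0)
    th=np.arctan2((b[:,0]*a[:,1]-b[:,1]*a[:,0]).sum(),(a*b).sum())
    R=np.array([[np.cos(th),-np.sin(th)],[np.sin(th),np.cos(th)]]);t=P.mean(0)-R@M.mean(0)
    return th,t,np.linalg.norm(P-(M@R.T+t),axis=1)
E
python3 - <<'E'
from h import *
np.set_printoptions(precision=4,suppress=True)
T=load("top0.npz");S=load("scene0.npz")
# top: image up = +x, left=+y
def rect(l,w): return np.array([[l,w],[l,-w],[-l,-w],[-l,w]])
# order going: TL,TR,BR,BL
print("jig",fit(toworld(T,px([(87,33),(357,48),(330,556),(50,535)],(310,232),6),.02),rect(.1,.055)))
print("pinT",toworld(T,px((208,285),(310,232),6),.042),"pinS",toworld(S,px((243,260),(255,175),7),.042))
c=toworld(T,px([(82,192),(297,55),(490,358),(270,505)],(172,230),8),.024)
print(c,np.linalg.norm(np.diff(c,axis=0),axis=1))
print("cov",fit(c,rect(.055,.038)))
r=toworld(T,px([(172,190),(225,155),(340,335),(288,370)],(172,230),8),.069)
print("rib",fit(r,rect(.032,.01)))
# scene: cover top corners left(92,240) bottom(392,470) right(576,312); rib top
r=toworld(S,px([(245,135),(285,95),(460,225),(412,262)],(375,180),10),.069)
print("ribS",r,r.mean(0),np.linalg.norm(np.diff(r,axis=0),axis=1))
c=toworld(S,px([(92,240),(392,470),(576,312)],(375,180),10),.024)
print("covS",c,(c[0]+c[2])/2)
j=toworld(S,px([(130,525),(410,490)],(255,175),7),.02);print(j)
E
```

```text
jig (np.float64(-0.07081454804354062), array([ 0.5031, -0.0852]), array([0.001 , 0.0013, 0.0006, 0.0003]))
pinT [[ 0.5032 -0.0847  0.042 ]] pinS [[ 0.5032 -0.0839  0.042 ]]
[[0.5655 0.3034 0.024 ]
 [0.6072 0.2401 0.024 ]
 [0.5158 0.1795 0.024 ]
 [0.4721 0.2436 0.024 ]] [0.0757 0.1097 0.0776]
cov (np.float64(0.5816023374280768), array([0.5402, 0.2417]), array([0.0004, 0.0002, 0.0007, 0.0013]))
rib (np.float64(0.5946124632443075), array([0.5394, 0.2408]), array([0.0011, 0.0011, 0.0013, 0.0012]))
ribS [[0.5198 0.218  0.069 ]
 [0.5084 0.2324 0.069 ]
 [0.561  0.2664 0.069 ]
 [0.5705 0.2503 0.069 ]] [0.5399 0.2418 0.069 ] [0.0183 0.0626 0.0187]
covS [[0.5137 0.1805 0.024 ]
 [0.6058 0.2406 0.024 ]
 [0.5643 0.3053 0.024 ]] [0.539  0.2429 0.024 ]
[[ 0.6019 -0.1442  0.02  ]
 [ 0.6071 -0.0371  0.02  ]]
```

Both cameras agree to about 1 mm: cover (0.540, 0.242) at yaw 0.585, jig (0.503, -0.085) at yaw -0.071, and pin at jig x≈0. Next I'll plan the approach.

```bash
cat >> h.py <<'E'
def plan(pos,jawyaw,grasp=True):
    """pos: wanted grasp point (world); jawyaw: world yaw of jaw axis (mod pi)"""
    from bench import ctrl
    s=ctrl.get_state();R=Ro.from_rotvec(s["tool_rot"]).as_matrix();p=np.array(s["position"])
    # ideal straight-down orientation nearest
    best=None
    for k in range(-2,3):
        y=jawyaw+k*np.pi;yv=np.array([np.cos(y),np.sin(y),0]);zv=np.array([0,0,-1.]);Rt=np.c_[np.cross(yv,zv),yv,zv]
        rv=Ro.from_matrix(R.T@Rt).as_rotvec()
        if best is None or np.linalg.norm(rv)<np.linalg.norm(best[0]): best=(rv,Rt)
    rv,Rt=best; tgt=np.array(pos)-.164*Rt[:,2]
    print("t",round(s["time"],2),"tcp",np.round(p,4),"gp",np.round(p+.164*R[:,2],4),"F",np.round(s["ft_force"],1),"M",np.round(s["torque"],2),"w",round(s["grip_width"]*87,1))
    print("turn",np.round(rv,3),"shift cm now-frame",np.round(R.T@(tgt-p)*100,2),"after-turn-frame",np.round(Rt.T@(tgt-p)*100,2))
    return R,Rt
E
python3 - <<'E'
from h import *
plan((.5,-.25,.25),.585+np.pi/2)
R,Rt=plan((.540,.2415,.20),.585+np.pi/2)
print(np.round(R,3))
E
```

```text
t 0.1 tcp [ 0.1782 -0.6249  0.4038] gp [ 0.1781 -0.6247  0.2398] F [ 0.3 -0.7 -0.3] M [ 0.02  0.03 -0.03] w 87.4
turn [-0.002 -0.    -0.307] shift cm now-frame [ 41.23 -27.23  -0.98] after-turn-frame [ 47.53 -13.49  -1.02]
t 0.1 tcp [ 0.1782 -0.6249  0.4038] gp [ 0.1781 -0.6247  0.2398] F [ 0.3 -0.7 -0.3] M [ 0.02  0.03 -0.03] w 87.4
turn [-0.002 -0.    -0.307] shift cm now-frame [ 58.56 -73.39   4.1 ] after-turn-frame [ 78.01 -52.25   3.98]
[[ 0.962  0.274 -0.001]
 [ 0.274 -0.962  0.002]
 [-0.    -0.002 -1.   ]]
```

Emit:
play_rows(targets="0 0 0 0 0 -0.155 1;0 0 0 0 0 -0.152 1;5.6 -1.6 -0.1 0 0 0 1;5.6 -1.6 -0.1 0 0 0 1;5.6 -1.6 -0.1 0 0 0 1;5.6 -1.6 -0.1 0 0 0 1;5.6 -1.6 -0.1 0 0 0 1;5.6 -1.6 -0.1 0 0 0 1;5.6 -1.6 -0.1 0 0 0 1;5.6 -1.6 -0.1 0 0 0 1", newtons=30)

```text
time: 1.35
position: [0.4821, -0.2619, 0.4067]
tool_rot: [-3.002, -0.9, 0.007]
ft_force: [1.3, -0.7, 0.2]
grip_width: 1.001
```

Run:
```python
from h import *
plan((.540,.2415,.20),.585+np.pi/2)
```

```text
t 1.35 tcp [ 0.4821 -0.2619  0.4067] gp [ 0.481  -0.2609  0.2427] F [ 1.3 -0.7  0.2] M [-0.08 -0.03 -0.05] w 87.1
turn [-0.009  0.002 -0.002] shift cm now-frame [ 32.55 -38.8    4.55] after-turn-frame [ 32.63 -38.77   4.27]
```

Emit:
play_rows(targets="3.6 -4.3 0.1 0 0 0 1;3.6 -4.3 0.1 0 0 0 1;3.6 -4.3 0.1 0 0 0 1;3.6 -4.3 0.1 0 0 0 1;3.6 -4.3 0.1 0 0 0 1;3.6 -4.3 0.1 0 0 0 1;3.6 -4.3 0.1 0 0 0 1;3.6 -4.3 0.1 0 0 0 1;3.6 -4.3 0.1 0 0 0 1;0 0 0 0 0 0 1")

```text
time: 2.6
position: [0.538, 0.2607, 0.3976]
tool_rot: [-2.995, -0.91, 0.009]
ft_force: [-0.0, -0.4, -0.8]
grip_width: 0.997
```

Run:
```python
from h import *
plan((.540,.2415,.12),.585+np.pi/2)
```

```text
t 2.6 tcp [0.538  0.2607 0.3976] gp [0.5366 0.2622 0.2336] F [-0.  -0.4 -0.8] M [-0.01  0.    0.03] w 86.7
turn [-0.012  0.002  0.005] shift cm now-frame [-0.88  1.85 11.34] after-turn-frame [-0.89  1.71 11.36]
```

Emit:
play_rows(targets="-0.4 0.8 3 -0.012 0.002 0.005 1;-0.4 0.8 3 0 0 0 1;0 0 3 0 0 0 1;0 0 2.3 0 0 0 1;0 0 0 0 0 0 1")

```text
time: 3.22
position: [0.5402, 0.2386, 0.2797]
tool_rot: [3.006, 0.901, -0.006]
ft_force: [0.0, 0.1, 0.1]
grip_width: 0.997
```

Run:
```python
from h import *
import cv2
from bench import ctrl
plan((.540,.2415,.046),.585+np.pi/2)
d=ctrl.get_image("scene");p=d["pixels"]
cv2.imwrite("pics/s1.png",cv2.resize(p[120:260,330:510],(720,560),interpolation=cv2.INTER_CUBIC))
```

```text
t 3.23 tcp [0.5402 0.2386 0.2797] gp [0.5399 0.2379 0.1157] F [0.  0.1 0.1] M [-0.01 -0.04  0.  ] w 86.8
turn [ 0.002  0.004 -0.003] shift cm now-frame [ 0.17 -0.27  6.97] after-turn-frame [ 0.14 -0.25  6.97]
```

View pics/s1.png

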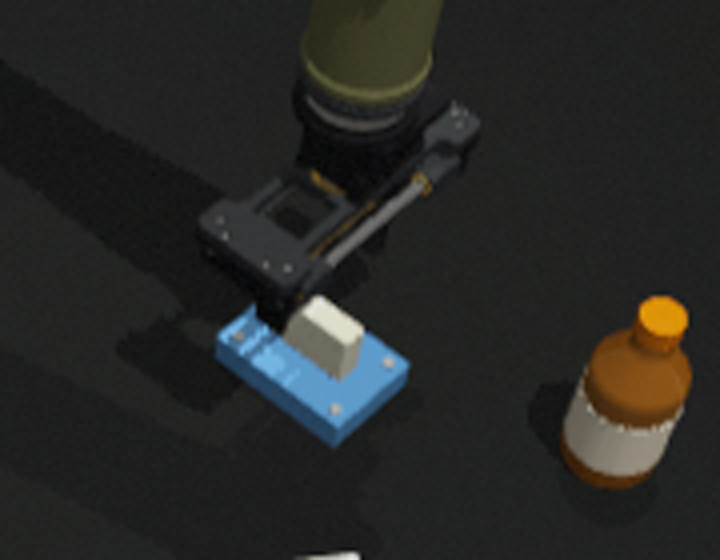

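The gripper is over the rib with jaws across its 20 mm thickness, and the bottle is well clear. Descending.

Emit:
play_rows(targets="0.16 -0.26 2 0 0 0 1;0 0 2 0 0 0 1;0 0 2 0 0 0 1;0 0 0.8 0 0 0 1;0 0 0 0 0 0 1")

```text
time: 3.9
position: [0.5414, 0.2419, 0.2098]
tool_rot: [3.006, 0.9, 0.001]
ft_force: [-0.1, 0.3, 0.1]
grip_width: 1.0
```

Run:
```python
from h import *
plan((.540,.2415,.046),.585+np.pi/2)
```

```text
t 3.9 tcp [0.5414 0.2419 0.2098] gp [0.5417 0.2414 0.0458] F [-0.1  0.3  0.1] M [ 0.02 -0.   -0.  ] w 87.0
turn [ 0.003  0.    -0.003] shift cm now-frame [-0.14 -0.04 -0.02] after-turn-frame [-0.14 -0.04 -0.02]
```

Emit:
play_rows(targets="-0.14 0 0 0 0 0 1;0 0 0 0 0 0 -1;0 0 0 0 0 0 -1;0 0 0 0 0 0 -1;0 0 0 0 0 0 -1;0 0 0 0 0 0 -1;0 0 0 0 0 0 -1;0 0 0 0 0 0 -1", newtons=45)

```text
time: 4.9
position: [0.5409, 0.2416, 0.2119]
tool_rot: [3.006, 0.9, 0.007]
ft_force: [0.2, -0.2, 0.6]
grip_width: 0.286
```

Emit:
play_rows(targets="0 0 -1 0 0 0 -1;0 0 -2 0 0 0 -1;0 0 -3 0 0 0 -1;0 0 -3 0 0 0 -1;0 0 -3 0 0 0 -1;0 0 0 0 0 0 -1")

```text
time: 5.65
position: [0.5393, 0.2418, 0.3389]
tool_rot: [3.005, 0.902, 0.006]
ft_force: [0.0, -0.3, -2.9]
grip_width: 0.228
```

Run:
```python
from h import *
import cv2
from bench import ctrl
plan((.488,-.0839,.046+.10),-.071+np.pi/2)
d=ctrl.get_image("scene");np.savez("s2.npz",**d);p=d["pixels"]
cv2.imwrite("pics/s2.png",cv2.resize(p[120:260,330:510],(720,560),interpolation=cv2.INTER_CUBIC))
d=ctrl.get_image("top");np.savez("t2.npz",**d);p=d["pixels"]
cv2.imwrite("pics/t2.png",cv2.resize(p[200:320,140:280],(700,600),interpolation=cv2.INTER_CUBIC))
```

```text
t 5.65 tcp [0.5393 0.2418 0.3389] gp [0.5401 0.2414 0.1749] F [ 0.  -0.3 -2.9] M [ 0.02 -0.01  0.01] w 19.8
turn [ 0.004 -0.004  0.654] shift cm now-frame [-22.22  24.36   2.95] after-turn-frame [-2.81 32.86  2.89]
```

View pics/s2.png

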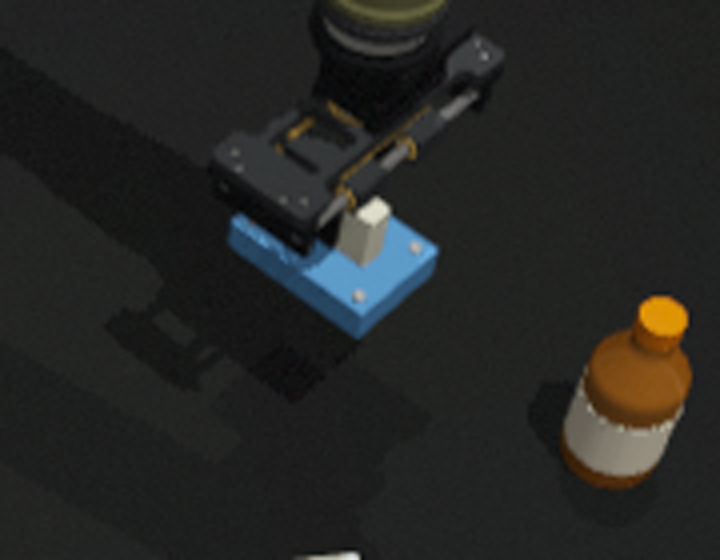

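View pics/t2.png

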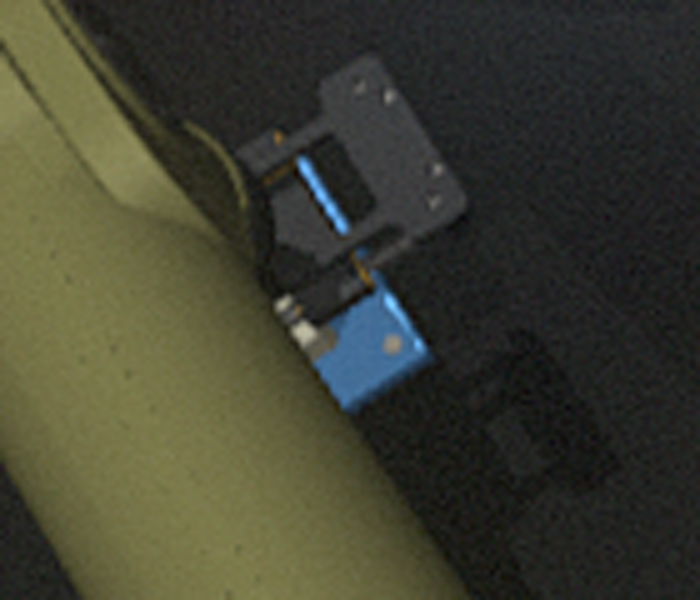

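Run:
```python
from h import *
S=load("s2.npz");T=load("t2.npz")
th=.585;R=np.array([[np.cos(th),-np.sin(th)],[np.sin(th),np.cos(th)]])
for z0 in (.115,.12,.125,.13,.135):
    for dx in(0,):
        c=np.array([.5401,.2414])
        P=[list(c+R@np.array(m))+[z0+h] for m,h in [((.055,-.038),.024),((.055,-.038),0),((.055,.038),.024),((-.055,-.038),.024)]]
        print(z0,np.round((proj(S,P)-[330,120]+.5)*4-.5).tolist(),"top",np.round((proj(T,P)-[140,200]+.5)*5-.5)[[0,3]].tolist())
```

```text
0.115 [[360.0, 325.0], [355.0, 348.0], [436.0, 259.0], [230.0, 230.0]] top [[294.0, 143.0], [426.0, 351.0]]
0.12 [[361.0, 320.0], [356.0, 343.0], [437.0, 254.0], [231.0, 225.0]] top [[291.0, 141.0], [424.0, 350.0]]
0.125 [[362.0, 315.0], [357.0, 339.0], [439.0, 249.0], [231.0, 220.0]] top [[289.0, 139.0], [422.0, 349.0]]
0.13 [[363.0, 310.0], [358.0, 334.0], [440.0, 244.0], [232.0, 215.0]] top [[286.0, 137.0], [420.0, 348.0]]
0.135 [[364.0, 305.0], [359.0, 329.0], [441.0, 239.0], [233.0, 210.0]] top [[284.0, 135.0], [418.0, 347.0]]
```

Run:
```python
from h import *
plan((.483,-.083,.17),-.071+np.pi/2)
```

```text
t 5.75 tcp [0.5385 0.2409 0.3355] gp [0.5384 0.2401 0.1715] F [ 0.6 -0.9 -4.8] M [-0.04 -0.01  0.01] w 20.0
turn [0.005 0.002 0.654] shift cm now-frame [-22.46  23.99   0.31] after-turn-frame [-3.24 32.7   0.15]
```

Emit:
play_rows(targets="0 0 0 0 0 0.164 -1;0 0 0 0 0 0.164 -1;0 0 0 0 0 0.164 -1;0 0 0 0 0 0.162 -1;-0.4 4.5 0 0 0 0 -1;-0.4 4.5 0 0 0 0 -1;-0.4 4.5 0 0 0 0 -1;-0.4 4.5 0 0 0 0 -1;-0.4 4.5 0 0 0 0 -1;-0.4 4.5 0 0 0 0 -1;0 0 0 0 0 0 -1")

```text
time: 7.12
position: [0.4806, -0.0368, 0.3176]
tool_rot: [3.128, -0.143, -0.056]
ft_force: [-0.2, 0.1, -2.8]
grip_width: 0.227
```

Run:
```python
from h import *
plan((.483,-.083,.14),-.071+np.pi/2)
```

```text
t 7.12 tcp [ 0.4806 -0.0368  0.3176] gp [ 0.4747 -0.0382  0.1537] F [-0.2  0.1 -2.8] M [ 0.1  -0.11  0.03] w 19.7
turn [ 0.011  0.035 -0.02 ] shift cm now-frame [0.71 4.56 1.39] after-turn-frame [0.57 4.59 1.36]
```

Emit:
play_rows(targets="0.4 2.3 0 0.011 0.035 -0.02 -1;0.2 2.3 0.2 0 0 0 -1;0 0 0 0 0 0 -1;0 0 0 0 0 0 -1")

```text
time: 7.62
position: [0.4811, -0.0811, 0.3105]
tool_rot: [-3.135, 0.106, 0.013]
ft_force: [0.1, -0.7, -3.0]
grip_width: 0.226
```

Run:
```python
from h import *
plan((.483,-.083,.14),-.071+np.pi/2)
import cv2
from bench import ctrl
d=ctrl.get_image("scene");np.savez("s3.npz",**d);p=d["pixels"]
cv2.imwrite("pics/s3.png",cv2.resize(p[130:270,220:370],(640,597),interpolation=cv2.INTER_CUBIC))
d=ctrl.get_image("top");np.savez("t3.npz",**d);p=d["pixels"]
cv2.imwrite("pics/t3.png",cv2.resize(p[210:350,280:420],(600,600),interpolation=cv2.INTER_CUBIC))
```

```text
t 7.62 tcp [ 0.4811 -0.0811  0.3105] gp [ 0.4798 -0.0803  0.1465] F [ 0.1 -0.7 -3. ] M [ 0.01  0.01 -0.04] w 19.6
turn [-0.004  0.008  0.003] shift cm now-frame [0.21 0.18 0.65] after-turn-frame [0.21 0.18 0.65]
```

View pics/s3.png

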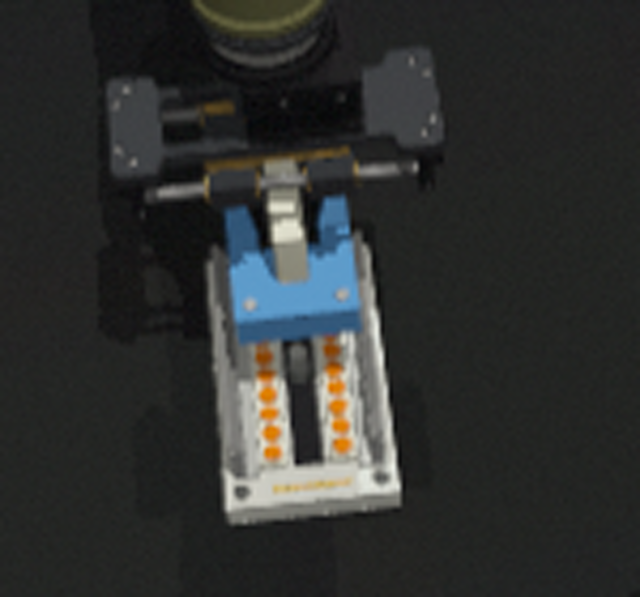

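View pics/t3.png

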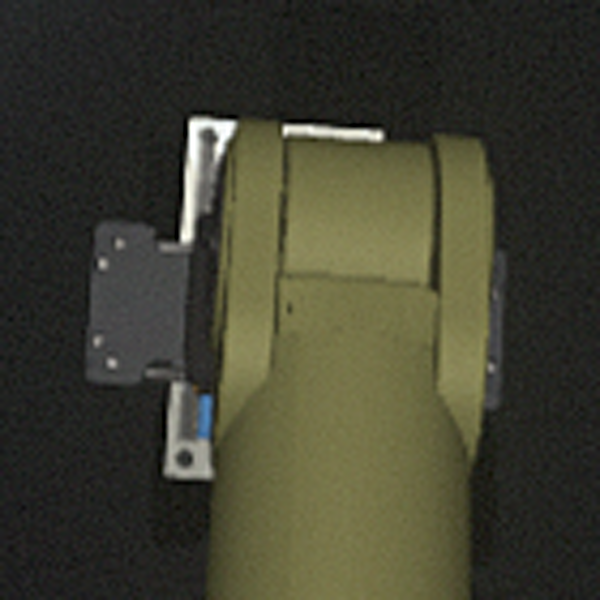

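Run:
```python
from h import *
S=load("s3.npz")
uv=px([(237,316),(359,303)],(220,130),4.265); uvb=px([(240,341),(361,328)],(220,130),4.265)
for z in (.117,.121,.125):
    c=toworld(S,uv,z);v=c[0]-c[1];print(z,c.tolist(),"w",np.linalg.norm(v),"yaw",np.arctan2(v[1],v[0])+np.pi/2)
b=toworld(S,uvb,.097);v=b[0]-b[1];print(b.tolist(),np.linalg.norm(v),np.arctan2(v[1],v[0])+np.pi/2)
# expected
th=-.071;R=np.array([[np.cos(th),-np.sin(th)],[np.sin(th),np.cos(th)]])
print([(np.array([.4798,-.0803])+R@np.array(m)).tolist() for m in((.055,-.038),(.055,.038))])
```

```text
0.117 [[0.5265772395654247, -0.11959888086409234, 0.11699999999999999], [0.531369405491503, -0.04539505150152942, 0.11699999999999999]] w 0.07435841005785036 yaw -0.0644915542557305
0.121 [[0.5296833763049179, -0.11968908849578093, 0.121], [0.5344580705201233, -0.045755798148827784, 0.121]] w 0.07408730745799573 yaw -0.06449155425572872
0.125 [[0.532789513044411, -0.11977929612746951, 0.125], [0.5375467355487438, -0.04611654479612616, 0.125]] w 0.07381620485814112 yaw -0.06449155425573161
[[0.5304838004796514, -0.12003915753188474, 0.09699999999999998], [0.5352658494051539, -0.04565976715679318, 0.09699999999999998]] 0.07453295716994035 -0.06420429442357478
[[0.5319656969237136, -0.12210598120440722], [0.5373571645269218, -0.04629745874760453]]
```

Emit:
play_rows(targets="0.2 0.3 1 0 0.004 0 -1;0 0 1.2 0 0 0 -1;0 0 0.8 0 0 0 -1;0 0 0 0 0 0 -1;0 0 0 0 0 0 -1")

```text
time: 8.35
position: [0.4828, -0.0826, 0.2779]
tool_rot: [-3.135, 0.101, 0.007]
ft_force: [-0.3, 0.3, -3.1]
grip_width: 0.228
```

Run:
```python
from h import *
plan((.482,-.0835,.095),-.071+np.pi/2)
import cv2
from bench import ctrl
d=ctrl.get_image("scene");np.savez("s4.npz",**d);p=d["pixels"]
cv2.imwrite("pics/s4.png",cv2.resize(p[160:260,240:340],(600,600),interpolation=cv2.INTER_CUBIC))
```

```text
t 8.35 tcp [ 0.4828 -0.0826  0.2779] gp [ 0.4821 -0.0818  0.114 ] F [-0.3  0.3 -3.1] M [ 0.01 -0.03 -0.  ] w 19.8
turn [-0.005  0.005  0.007] shift cm now-frame [-0.07  0.11  1.89] after-turn-frame [-0.07  0.1   1.89]
```

View pics/s4.png

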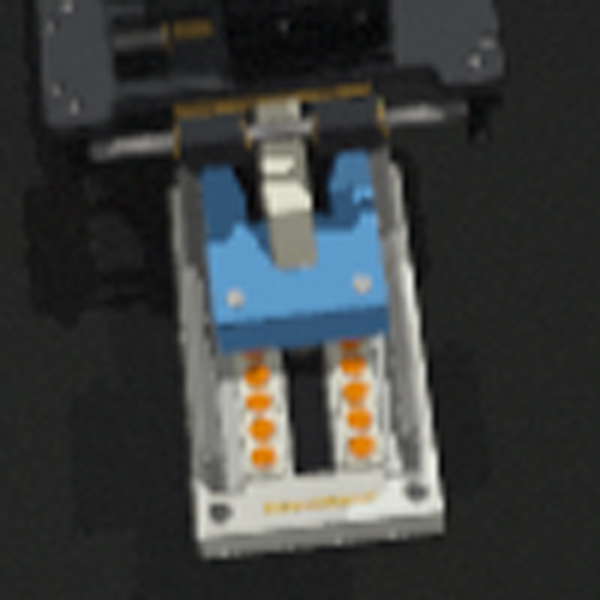

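Emit:
play_rows(targets="0 0.15 0.5 -0.004 0.004 0.005 -1;0 0 0.4 0 0 0 -1;0 0 0.4 0 0 0 -1;0 0 0 0 0 0 -1")

```text
time: 8.9
position: [0.4828, -0.0844, 0.2646]
tool_rot: [3.139, -0.11, 0.001]
ft_force: [0.4, -0.1, -3.3]
grip_width: 0.226
```

Run:
```python
from h import *
plan((.482,-.0835,.091),-.071+np.pi/2)
```

```text
t 8.9 tcp [ 0.4828 -0.0844  0.2646] gp [ 0.4829 -0.0844  0.1006] F [ 0.4 -0.1 -3.3] M [-0.01  0.01  0.02] w 19.6
turn [ 0.    -0.     0.001] shift cm now-frame [-0.09 -0.08  0.96] after-turn-frame [-0.09 -0.08  0.96]
```

Emit:
play_rows(targets="0 0 0.3 0 0 0 -1;0 0 0.3 0 0 0 -1;0 0 0 0 0 0 -1")

```text
time: 9.28
position: [0.4829, -0.0843, 0.2583]
tool_rot: [3.14, -0.11, 0.001]
ft_force: [-0.3, -0.4, -3.3]
grip_width: 0.221
```

Emit:
play_rows(targets="0 0 0.2 0 0 0 -1;0 0 0.2 0 0 0 -1;0 0 0 0 0 0 -1")

```text
time: 9.65
position: [0.4836, -0.0841, 0.2579]
tool_rot: [3.138, -0.11, 0.002]
ft_force: [-0.4, 0.2, -3.4]
grip_width: 0.225
```

Run:
```python
from h import *
plan((.482,-.084,.091),-.071+np.pi/2)
```

```text
t 9.65 tcp [ 0.4836 -0.0841  0.2579] gp [ 0.4838 -0.0844  0.0939] F [-0.4  0.2 -3.4] M [0.04 0.01 0.01] w 19.6
turn [ 0.002 -0.001  0.001] shift cm now-frame [-0.16 -0.    0.29] after-turn-frame [-0.16  0.    0.29]
```

Emit:
play_rows(targets="0 0 0.3 0 0 0 -1;0 0 0 0 0 0 -1")

```text
time: 9.9
position: [0.4842, -0.084, 0.2577]
tool_rot: [3.137, -0.11, 0.003]
ft_force: [-0.1, 0.3, -3.9]
grip_width: 0.226
```

Run:
```python
from h import *
plan((.482,-.084,.091),-.071+np.pi/2)
```

```text
t 9.9 tcp [ 0.4842 -0.084   0.2577] gp [ 0.4845 -0.0844  0.0937] F [-0.1  0.3 -3.9] M [ 0.14  0.06 -0.03] w 19.7
turn [ 0.003 -0.002  0.001] shift cm now-frame [-0.22  0.02  0.27] after-turn-frame [-0.22  0.02  0.27]
```

Run:
```python
from h import *
import cv2
from bench import ctrl
s=ctrl.get_state()
print(np.round(s["joint_positions"],3),np.round(s["joint_torque"],2),np.round(s["qd"],3))
d=ctrl.get_image("scene");np.savez("s5.npz",**d);p=d["pixels"]
cv2.imwrite("pics/s5.png",cv2.resize(p[160:260,240:340],(600,600),interpolation=cv2.INTER_CUBIC))
cv2.imwrite("pics/s5w.png",p)
```

```text
[ 0.592  0.146 -0.504  1.993  0.085  1.021 -1.593] [ 9.000e-02 -3.411e+01 -1.970e+00 -2.918e+01  9.000e-02  2.000e-02
  1.000e-02] [-0.002 -0.005 -0.    -0.008 -0.002  0.004  0.   ]
```

View pics/s5.png

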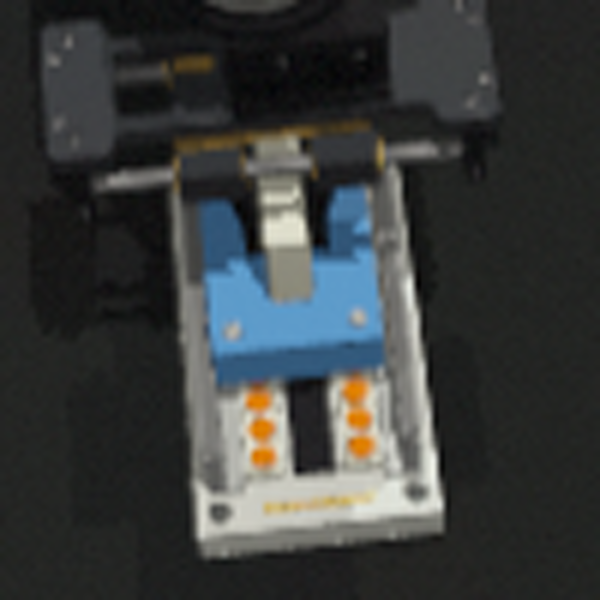

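View pics/s5w.png

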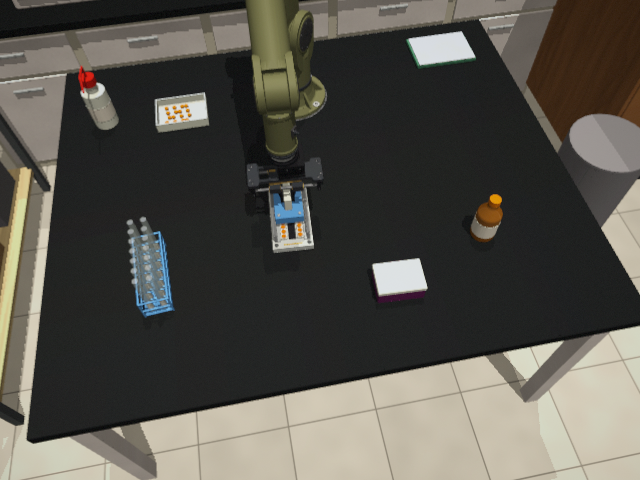

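Run:
```python
from h import *
S=load("s5.npz")
for z in (.06,.066,.072):
    c=toworld(S,px([(215,356),(383,340)],(240,160),6),z);b=toworld(S,px([(218,385),(385,368)],(240,160),6),z-.024)
    print(z,c.mean(0),b.mean(0),c[0]-c[1])
```

```text
0.06 [ 0.53597122 -0.08748309  0.06      ] [ 0.53437613 -0.08764309  0.036     ] [-0.00602437 -0.07472789  0.        ]
0.066 [ 0.54035148 -0.08777868  0.066     ] [ 0.53867528 -0.08793185  0.042     ] [-0.00599305 -0.0743394   0.        ]
0.072 [ 0.54473174 -0.08807427  0.072     ] [ 0.54297443 -0.0882206   0.048     ] [-0.00596173 -0.07395091  0.        ]
```

Emit:
play_rows(targets="0 0 0.4 0 0 0 -1")

```text
time: 10.07
position: [0.4848, -0.0838, 0.257]
tool_rot: [3.136, -0.111, 0.002]
ft_force: [-18.0, 3.2, 47.3]
grip_width: 0.229
```

Run:
```python
from h import *
plan((.482,-.084,.091),-.071+np.pi/2)
```

```text
t 10.07 tcp [ 0.4848 -0.0838  0.257 ] gp [ 0.4849 -0.0845  0.093 ] F [-18.    3.2  47.3] M [0.8  4.02 0.04] w 19.9
turn [ 0.004 -0.001  0.   ] shift cm now-frame [-0.27  0.04  0.2 ] after-turn-frame [-0.27  0.04  0.2 ]
```

The 47 N reaction at underside ≈42 mm shows the cover is in the channel and riding on the pin. Now sliding +x with a light push.

Emit:
play_rows(targets="0 0 -0.02 0 0 0 -1;0.3 0 0.03 0 0 0 -1;0.3 0 0.03 0 0 0 -1;0.3 0 0.03 0 0 0 -1;0.3 0 0.03 0 0 0 -1")

```text
time: 10.7
position: [0.4921, -0.084, 0.2577]
tool_rot: [3.135, -0.112, -0.035]
ft_force: [-10.8, 2.0, 16.3]
grip_width: 0.227
```

Run:
```python
from h import *
plan((.503,-.0852,.08),-.071+np.pi/2)
```

```text
t 10.7 tcp [ 0.4921 -0.084   0.2577] gp [ 0.4884 -0.0846  0.0937] F [-10.8   2.   16.3] M [ 0.47  2.74 -0.01] w 19.8
turn [ 0.005  0.022 -0.   ] shift cm now-frame [1.13 0.04 1.34] after-turn-frame [1.1  0.04 1.37]
```

Emit:
play_rows(targets="0 0 -0.1 0.004 0.022 0 -1;0.3 0 0 0 0 0 -1;0.3 0 0 0 0 0 -1")

```text
time: 11.08
position: [0.4974, -0.0847, 0.2574]
tool_rot: [3.139, -0.113, -0.007]
ft_force: [-7.4, 1.0, 9.9]
grip_width: 0.228
```

Run:
```python
from h import *
plan((.503,-.0852,.08),-.071+np.pi/2)
```

```text
t 11.07 tcp [ 0.4974 -0.0847  0.2574] gp [ 0.4967 -0.0848  0.0934] F [-7.4  1.   9.9] M [0.32 2.16 0.02] w 19.8
turn [ 0.001  0.004 -0.001] shift cm now-frame [0.57 0.01 1.33] after-turn-frame [0.56 0.01 1.34]
```

Emit:
play_rows(targets="0.15 0 0.02 0 0.004 0 -1;0.15 0 0.05 0 0 0 -1;0.15 0 0.05 0 0 0 -1")

```text
time: 11.45
position: [0.5001, -0.0847, 0.2573]
tool_rot: [3.138, -0.113, -0.02]
ft_force: [-7.8, 0.5, 9.5]
grip_width: 0.223
```

Run:
```python
from h import *
plan((.503,-.0852,.08),-.071+np.pi/2)
```

```text
t 11.45 tcp [ 0.5001 -0.0847  0.2573] gp [ 0.498  -0.0849  0.0933] F [-7.8  0.5  9.5] M [0.28 1.99 0.02] w 19.4
turn [ 0.002  0.013 -0.001] shift cm now-frame [0.31 0.02 1.32] after-turn-frame [0.29 0.03 1.33]
```

Emit:
play_rows(targets="0.15 0 0 0 0.013 0 -1;0.15 0 0.05 0 0.005 0 -1;0.15 0 0.05 0 0.005 0 -1;0.15 0 0.05 0 0.005 0 -1")

```text
time: 11.95
position: [0.5046, -0.0848, 0.2536]
tool_rot: [3.139, -0.113, 0.011]
ft_force: [-7.2, 1.7, 1.6]
grip_width: 0.226
```

Run:
```python
from h import *
plan((.503,-.0852,.08),-.071+np.pi/2)
```

```text
t 11.95 tcp [ 0.5046 -0.0848  0.2536] gp [ 0.5057 -0.0849  0.0896] F [-7.2  1.7  1.6] M [0.48 1.84 0.03] w 19.6
turn [ 0.    -0.007 -0.001] shift cm now-frame [-0.16  0.05  0.96] after-turn-frame [-0.16  0.05  0.96]
```

The tool dropped 4 mm as the hole found the pin. Stopping the slide and lowering.

Emit:
play_rows(targets="-0.05 0 0.1 0 -0.007 0 -1;0 0 0.2 0 0 0 -1;0 0 0.2 0 0 0 -1;0 0 0 0 0 0 -1")

```text
time: 12.45
position: [0.5049, -0.0849, 0.2476]
tool_rot: [3.14, -0.113, 0.003]
ft_force: [-0.4, -0.1, -3.5]
grip_width: 0.226
```

Run:
```python
from h import *
plan((.504,-.0852,.081),-.071+np.pi/2)
```

```text
t 12.45 tcp [ 0.5049 -0.0849  0.2476] gp [ 0.5052 -0.0849  0.0836] F [-0.4 -0.1 -3.5] M [ 0.04  0.18 -0.03] w 19.7
turn [-0.    -0.002 -0.001] shift cm now-frame [-0.09  0.03  0.26] after-turn-frame [-0.09  0.03  0.26]
```

Emit:
play_rows(targets="0 0 0.2 0 0 0 -1;0 0 0.1 0 0 0 -1;0 0 0.1 0 0 0 -1")

```text
time: 12.82
position: [0.5051, -0.0847, 0.2448]
tool_rot: [3.139, -0.113, 0.003]
ft_force: [-3.7, 1.3, 4.2]
grip_width: 0.228
```

Run:
```python
from h import *
plan((.504,-.0852,.081),-.071+np.pi/2)
```

```text
t 12.82 tcp [ 0.5051 -0.0847  0.2448] gp [ 0.5054 -0.0848  0.0808] F [-3.7  1.3  4.2] M [0.16 0.92 0.01] w 19.8
turn [ 0.    -0.002 -0.001] shift cm now-frame [-0.1   0.06 -0.02] after-turn-frame [-0.1   0.06 -0.02]
```

Emit:
play_rows(targets="0 0 0.2 0 0 0 -1;0 0 0.2 0 0 0 -1;0 0 0.2 0 0 0 -1")

```text
time: 13.2
position: [0.5052, -0.0845, 0.2411]
tool_rot: [3.138, -0.113, 0.002]
ft_force: [-5.7, 1.3, 9.2]
grip_width: 0.226
```

Run:
```python
from h import *
plan((.504,-.0852,.0755),-.071+np.pi/2)
```

```text
t 13.2 tcp [ 0.5052 -0.0845  0.2411] gp [ 0.5054 -0.0848  0.0771] F [-5.7  1.3  9.2] M [0.3  1.27 0.  ] w 19.6
turn [ 0.002 -0.001 -0.001] shift cm now-frame [-0.11  0.08  0.16] after-turn-frame [-0.11  0.08  0.16]
```

Emit:
play_rows(targets="0 0 0.2 0 0 0 -1;0 0 0.2 0 0 0 -1;0 0 0.2 0 0 0 -1")

```text
time: 13.58
position: [0.5054, -0.0841, 0.2394]
tool_rot: [3.136, -0.114, 0.0]
ft_force: [-10.0, 2.0, 19.5]
grip_width: 0.226
```

Run:
```python
from h import *
plan((.504,-.0852,.0755),-.071+np.pi/2)
```

```text
t 13.57 tcp [ 0.5054 -0.0841  0.2394] gp [ 0.5054 -0.0847  0.0754] F [-10.    2.   19.5] M [0.57 2.09 0.02] w 19.7
turn [ 0.004 -0.    -0.002] shift cm now-frame [-0.13  0.12 -0.  ] after-turn-frame [-0.13  0.11 -0.01]
```

Emit:
play_rows(targets="-0.05 0 0.2 0 0 0 -1;-0.05 0 0.25 0 0 0 -1;-0.05 0 0.25 0 0 0 -1")

```text
time: 13.95
position: [0.5052, -0.0837, 0.2395]
tool_rot: [3.133, -0.115, 0.003]
ft_force: [-9.1, 1.4, 18.3]
grip_width: 0.225
```

Run:
```python
from h import *
plan((.504,-.0852,.0755),-.071+np.pi/2)
import cv2
from bench import ctrl
d=ctrl.get_image("scene");np.savez("s6.npz",**d);p=d["pixels"]
cv2.imwrite("pics/s6.png",cv2.resize(p[160:260,240:340],(600,600),interpolation=cv2.INTER_CUBIC))
s=ctrl.get_state();print(np.round(s["ft_force"],1),s["position"])
```

```text
t 13.95 tcp [ 0.5052 -0.0837  0.2395] gp [ 0.5054 -0.0847  0.0755] F [-9.1  1.4 18.3] M [0.67 1.99 0.07] w 19.6
turn [ 0.006 -0.002 -0.002] shift cm now-frame [-0.11  0.16  0.  ] after-turn-frame [-0.11  0.16 -0.  ]
[-9.1  0.8 17.8] [ 0.50516674 -0.08370234  0.23949264]
```

View pics/s6.png

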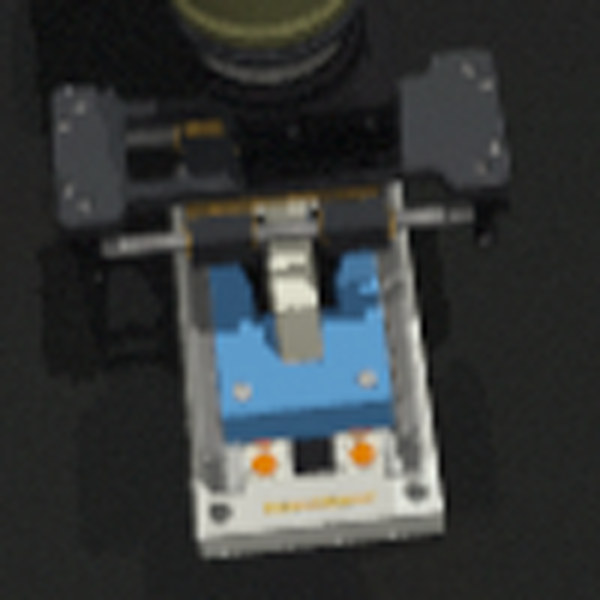

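Run:
```python
from h import *
S=load("s6.npz")
for z in (.048,.054):
    c=toworld(S,px([(220,416),(393,401)],(240,160),6),z);b=toworld(S,px([(224,441),(396,426)],(240,160),6),z-.024)
    print(z,c.mean(0),b.mean(0))
```

```text
0.048 [ 0.56064155 -0.08874913  0.048     ] [ 0.55769124 -0.08819576  0.024     ]
0.054 [ 0.5648498  -0.08903516  0.054     ] [ 0.5618295  -0.08847881  0.03      ]
```

Emit:
play_rows(targets="0 0 0.25 0 0 0 -1;0 0 0.3 0 0 0 -1")

```text
time: 14.25
position: [0.5054, -0.0834, 0.2395]
tool_rot: [3.131, -0.116, 0.0]
ft_force: [-12.8, 2.4, 25.7]
grip_width: 0.227
```

Run:
```python
from h import *
plan((.504,-.0852,.0755),-.071+np.pi/2)
```

```text
t 14.25 tcp [ 0.5054 -0.0834  0.2395] gp [ 0.5054 -0.0847  0.0755] F [-12.8   2.4  25.7] M [0.89 2.74 0.11] w 19.8
turn [ 0.008 -0.    -0.003] shift cm now-frame [-0.13  0.19 -0.  ] after-turn-frame [-0.13  0.19 -0.  ]
```

The image gives an underside of ≈24 mm, and raising the push from 18 to 26 N caused no movement, so the cover is on the shoulders. Handing in while still pressed.

Run:
```python
from bench import ctrl
print(ctrl.close_job())
```

```text
the job is handed in; nothing more can be done
None
```

I put the cover hole side down into the channel, found the pin with it, and pressed it onto the shoulders. The job was handed in at about 14 s of the 54 s limit, with the arm still holding it down. The interface gives no verdict.

- **Finding the pin:** the cover first rode on the pin. Sliding it about 2 cm along +x dropped the hole over the pin.
- **Total drop:** the tool went down 17.9 mm from riding on the pin to its final height, against 18 mm expected.
- **Fully down:** raising the push from about 18 to 26 N on the wrist gave no further travel, so it is on a hard stop. The scene image also puts the underside at about 24 mm, the shoulder height.
- **Force peaks:** one contact push while feeling for the pin read 47 N at the wrist, below the 120 N limit. It went through the held cover, not the gripper body. About 13 N of sideways load remains in the final hold.
- **Grip:** the fingers had not quite closed on the rib when I lifted, so the cover sits a few millimetres lower in the grip than planned. I saw no later slip.
- **Bystanders:** I planned every move clear of the rack, bottle and tip box. A wide picture taken just before the slide showed all three in place; I did not check them again after that.

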